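# Change a label printer's tape cassette and prove its lid is latched

### The arm

A 7-joint arm with a two-finger parallel gripper is mounted at the origin on a cart in front of the work surface, level with it; the furniture and walls round the work are solid. World frame = base frame: x ahead of the robot, y to its left, z up, the work surface at z = 0. Lengths are in m, angles in rad, forces in N, time in s.
With the tool pointing down it reaches from about 0.4 to 0.875 m from the base axis. Payload 6.5 kg.
Tool frame: the origin (TCP) lies at the very end of the fingers, on their centre line; the grasp point (between the pads) lies 19 mm behind it; z points along the fingers, y is the line along which they close (so a half turn about z gives the same grasp; the last joint's range is limited). The gripper opens to 88 mm and grips with 3 to 60 N. Pads are 18 mm wide; open, the fingers measure 123 mm over their backs; the gripper's body (75 mm by 187 mm) begins 45 mm behind the grasp point.
Start: joints at [-1.297, 0.536, -0.004, 1.538, 0.003, 1.067, -0.071], TCP at [0.217, 0.613, 0.239] pointing down, gripper open.
Joint ranges: [-2.7, 2.7], [-0.37, 2.16], [-1.27, 1.26], [0.24, 2.4], [-1.31, 4.45], [0.19, 1.91], [-2.76, 2.76]. Speed limits (rad/s): [2.39, 2.39, 3.14, 3.14, 3.14, 3.14, 3.14].

### API

Orientations are given as a rotation vector (axis times angle).
In Python, from plant import status, optics, bot gives the robot as it stands. The module is installed in compiled form; this text tells all that it offers.
- The arm moves only by the tool step_arm, never from a script. Its argument "deltas" is a list of rows, each a list of 3 entries, a list of its own where there are three numbers: the gripper's target within -1 to 1 (shut at 1, half-way at 0, fully open at -1), then the shift along the tool's x, y, z in m, then the turn, a rotation vector about the tool's x, y, z in degrees. A call has 1 to 12 rows; each row is the pose to reach, as a shift and turn from the pose commanded when the call began, along the tool's axes at that moment; what a row does not reach only later rows make up. A row lasts 1/10 s, in which the tool goes at most 50 mm and 8.59 degrees, less where a joint would pass 70% of its speed; a pose out of reach is approached as far as the arm can. A call with a gripper value outside its range is refused whole. The fingers move at their own pace and stop on an object; "squeeze" is the grip in N (left out, the last holds). Time passes only in rows, so rows that repeat a pose let the fingers close. It gives the time, the measured TCP pose, the force, the opening and the grip force at its end, in the units of the state.
- status.sense(): the state, without advancing time (a new reading comes with each control period).
- optics.camera(name): name is "scene" or "top" or "wrist"; returns a dict with "pixels" (384x512x3 uint8, red, green, blue), "range_z" (384x512 float32, m along the optical axis (not along the pixel's ray), 0 where there is no reading), "fx", "fy", "cx", "cy" (pixels), "T" (4x4, takes a point from camera to world coordinates); the wrist camera has in their place "hand_eye" (4x4, takes a point from camera to tool coordinates, whose origin is the TCP and whose axes are the flange's). Camera axes: x right, y up, looking along -z (the intrinsics and any distortion apply to the point x, -y, -z); pixel columns grow to the right and rows downward; lengths in m; the calibration is good to about 2 mm. A picture is of the moment at which its call begins: read the wrist's pose just before it.
- bot.hand_in(): hands the job in; it is judged then, once.
The state is a dict: "time_s": time; "joints": joint angles; "qvel": joint speeds; "tau": joint torques, N m; "eef_pos": TCP position; "orientation": TCP orientation; "ft_force": force on the tool from outside, world axes, zero at the start; "wrist_torque": the same for the moment, N m; "width": finger opening in m; "grasp_force": force on a finger pad.
Only numpy, scipy, OpenCV 4.12 (cv2) and the standard library are available. Lean on these libraries where they do the work, as an engineer would, in place of code of your own. Each camera call takes 0.05 s, during which the arm holds its last target. There are 200 camera calls.

### The job

Load the yellow tape cassette into the empty bay of the label printer, tape mouth towards the printer's front, leaving the blue spare and the other things on the desk where they are. Then swing the lid down, press it until its catch snaps, and prove the catch by taking the dark grip bar on the lid's slope and giving it a firm, steady upward tug; if the lid gives, press it down harder and tug again. Once it holds, flip the red power switch to on (away from the printer's front) and let go, with the lid fully shut.

Things in the scene. Friction and masses are not known exactly. Their poses are not given: they have to be found in the camera images.
- printer: label printer, pale grey, 170 deep x 195 wide x 62 mm high without its lid, fixed. Origin: centre of its underside on the table; its front is its own -x side (towards the robot at yaw 0), +y its left, z up.
- bay (a point): centre of the bay's floor, 43.5 mm above the table. The bay is a rectangular pocket 67 mm (printer x) x 51 mm (printer y), open at the top, its rim at 62 mm (18.5 mm deep); printer frame (-13, 22.5, 43.5) mm.
- bay_mouth (a point): point on the bay floor 25 mm in front of point bay, towards the printer's front: a seated cassette has its mouth point here.
- cassette_yellow: the cassette to load: dark box with yellow flags, 62 (its x) x 46 (y) x 24 mm, with a grip rib along its top (40 along x, 12 mm thick in y, standing 24 mm above the box, rib top 48 mm above the underside). 90 g. Origin: centre of its underside; the black tape mouth is at its -x end. Seated, its x axis is the printer's x axis and the underside rests on the bay floor.
- cassette_mouth (a point): point on the underside of the yellow cassette, 25 mm from its origin towards the tape mouth (-x)
- cassette_blue: the spare, same shape with blue flags; to be left where it stands
- lid_angle (a joint): lid angle (rad): 0 shut, grows as it opens, 1.5 to 1.65 at the start (upright behind the bay), stop at 1.75. It stays put when upright and sinks slowly by its weight below about 1.1. Unpressed it rests on the bolt at about 0.06 (front edge 9 mm too high), not caught. Caught it lies at 0; a tug lifts it by the catch's play to about 0.008, and no further.
- lid_hinge (a point): middle of the lid's hinge line, which runs along printer y; printer frame (78, 22.5, 62) mm. The lid is 133 mm wide and reaches 161 mm forward of it; shut, its flat top is 38 mm above the hinge and ends 111 mm in front of it, then slopes down at 30 degrees to the front edge.
- lid_press (a point): point on the lid's flat outer top, 100 mm from the hinge line and 38 mm above it when shut: press here. A straight press down here snaps the catch at somewhere between 6 and 16 N; the force needed differs from start to start.
- grip_bar (a point): middle of the outer edge of the dark grip bar: 110 mm wide along printer y, 10 mm thick, standing 26 mm square off the lid's slope, to be pinched across its 10 mm. With the lid shut it leans 30 degrees towards the printer's front: from this point it runs down to the slope along printer (0.5, 0, -0.866), and the point lies at printer frame (-81.1, 22.5, 102.5) mm.
- bolt: steel spring bolt of the catch in a slot at the front of the printer's deck, 16 mm wide; it snaps out over the striker
- lid: the printer's lid with the steel striker, a 5 mm crossbar under its front edge that the bolt holds. Origin on the hinge line, at point lid_hinge; axes as the printer's when shut. Uncaught, about 2 N at the grip bar lifts it along its arc about the hinge; caught, it does not yield, and a steady pull of 6 N or more at the bar is a fair test.
- bolt_slide (a joint): how far the bolt is pushed back (m): 0 fully out, 0.004 as the striker passes
- switch (a joint): red paddle power switch on the console at the right of the lid: 0 off (leaning 22 degrees to the printer's front), 0.76 on (leaning 22 degrees to its rear). An over-centre spring snaps it past the middle at 3 to 4 N on the tip.
- switch_tip (a point): tip of the red paddle, 33 mm above its pivot; the paddle is 14 mm wide (printer y) and 6 to 8 mm thick. The pivot lies at printer frame (-28, -74, 64) mm; the lid's side wall is 22 mm to the left of the paddle's edge.
- stapler: dark desk stapler, 36x150x50 mm, a bystander; origin under its centre
- glue_stick: upright glue stick, 28 mm across, 92 mm high, a bystander; origin under its centre
Mind the look-alikes: they are no part of the job. Leave any orange look-alike of the cassette_yellow alone.

How it is judged:
On the way, in this order (a step that is already met when the one before it is completed fails the run):
1. the yellow cassette lies fully down in the bay, mouth to the front, let go, with the lid still up (horizontal distance between cassette_yellow and bay below 0.005 m and horizontal distance between cassette_mouth and bay_mouth below 0.006 m and z of cassette_yellow in the frame of bay below 0.003 m and angle between cassette_yellow's own z axis and vertical below 0.06 rad and contact force between the fingers and cassette_yellow below 0.1 N and value of joint lid_angle above 1 rad), for 0.2 s.
2. the lid is down and its catch has snapped (value of joint lid_angle below 0.02 rad and value of joint bolt_slide below 0.0015 m), for 0.1 s.
3. the lid is tugged upward and the catch bears the pull (at least 3 N on the catch) for 0.25 s without the lid giving (contact force between bolt and lid above 3 N and value of joint bolt_slide below 0.0015 m and value of joint lid_angle below 0.025 rad), for 0.25 s.
4. the power switch is on (value of joint switch above 0.65 rad), for 0.1 s.
At the end, for the whole second after the job is handed in: The yellow cassette lies in the bay (within 5 mm of its centre, mouth to the front within 6 mm, fully down to 3 mm) and at rest, the lid is shut and caught (angle under 0.02 rad, bolt out to 1.5 mm), the power switch is on (over 0.65 rad) (all of step 2 and horizontal distance between cassette_yellow and bay below 0.005 m and horizontal distance between cassette_mouth and bay_mouth below 0.006 m and z of cassette_yellow in the frame of bay below 0.003 m and linear speed of cassette_yellow below 0.01 m/s and value of joint switch above 0.65 rad); the robot touches nothing.
It fails at once if the power switch is turned on while the lid is up (value of joint switch above 0.5 rad and value of joint lid_angle above 0.03 rad).
It fails at once if the blue spare cassette is moved by more than 20 mm (distance of cassette_blue from where it was at the start of the episode above 0.02 m).
It fails at once if the glue stick or the stapler is knocked away or over (distance of any of glue_stick, stapler from where it was at the start of the episode above 0.03 m or angle between glue_stick's own z axis and vertical above 0.5 rad).
It also fails if it takes over 72 s, if anything falls off the work surface, if the arm or the gripper's body presses on something with over 40 N, if the wrist force passes 120 N, or if a joint passes its speed limit or range.

## Working session

There is one attempt and no reset: what is moved stays moved. The work goes in short steps, Python scripts to look and compute and a tool call to move; the robot and the scene stay as the last step left them, time stands still between calls to the robot, and variables do not carry over. Pictures are saved under pics/ and viewed, at most 10 in all, crops included, and the job is handed in when it is done.

Besides the shell and the picture viewer there is one more tool, called after "Emit:" as name(argument=value, ...) on one line, values as JSON. step_arm: Moves the arm, as the interface text tells. Its arguments: {"type":"object","properties":{"deltas":{"type":"array"},"squeeze":{"type":"number"}},"required":["deltas"]}

```bash
mkdir -p pics; cat > h.py <<'E'
from plant import status, optics, bot
import numpy as np, cv2
from scipy.spatial.transform import Rotation as R
def shot(n, f=None):
    s=status.sense(); c=optics.camera(n)
    if n=="wrist":
        T=np.eye(4);T[:3,:3]=R.from_rotvec(s["orientation"]).as_matrix();T[:3,3]=s["eef_pos"]
        c["T"]=T@c["hand_eye"]
    if f: cv2.imwrite("pics/"+f, c["pixels"][:,:,::-1])
    d=c["range_z"]; v,u=np.mgrid[:d.shape[0],:d.shape[1]]
    P=np.stack([(u-c["cx"])/c["fx"]*d,-(v-c["cy"])/c["fy"]*d,-d,np.ones_like(d)],-1)@c["T"].T
    c["P"]=P[...,:3]; return c
E
python3 - <<'E'
from h import *
for n in("top","scene"):
    c=shot(n,n+"0.png"); np.savez(n+"0.npz",P=c["P"],px=c["pixels"],T=c["T"])
    print(n,{k:v for k,v in c.items() if k not in("pixels","range_z","P")})
print(status.sense())
E
```

```text
top {'fx': 435.46624192800465, 'fy': 435.46624192800465, 'cx': 259.89523641001114, 'cy': 195.02708848291195, 'T': array([[ 0.02683928,  0.99714999, -0.07050919,  0.51551801],
       [-0.99962641,  0.02640756, -0.00704808,  0.01835697],
       [-0.00516602,  0.07067202,  0.99748623,  1.36040877],
       [ 0.        ,  0.        ,  0.        ,  1.        ]])}
scene {'fx': 359.05757132709965, 'fy': 359.05757132709965, 'cx': 254.7972495984898, 'cy': 191.23180743686578, 'T': array([[ 0.85078156,  0.2029309 , -0.48475745,  0.00134282],
       [-0.52529022,  0.35563324, -0.77304281, -0.89334898],
       [ 0.01552159,  0.91232891,  0.40916382,  0.59600752],
       [ 0.        ,  0.        ,  0.        ,  1.        ]])}
{'time_s': 0.1, 'joints': array([-1.29722318,  0.53710856, -0.00444576,  1.53870146,  0.00259189,
        1.06728274, -0.07117937]), 'qvel': array([ 0.00051236, -0.00375265, -0.00118824, -0.00388268, -0.00100009,
       -0.00184789,  0.00109641]), 'tau': array([ 2.70761338e-03, -5.72072482e+01,  9.93764140e-01, -2.52231234e+01,
       -5.62284328e-02,  1.34398422e-02,  4.80764561e-05]), 'eef_pos': array([0.21645919, 0.61235218, 0.23794325]), 'orientation': array([-5.30978583e-01, -3.09623905e+00,  2.33477872e-03]), 'ft_force': array([ 0.52815386,  0.26996622, -1.23587786]), 'wrist_torque': array([ 0.02062012, -0.03465488, -0.07554829]), 'grasp_force': 0.0, 'width': 0.08812240160070252}
```

View pics/top0.png

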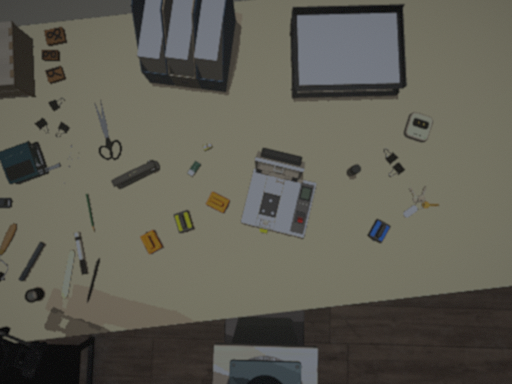

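View pics/scene0.png

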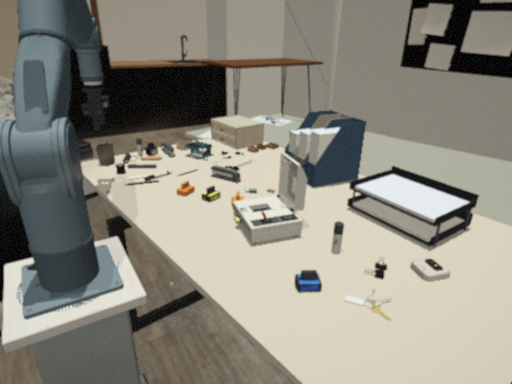

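The top view shows the yellow cassette at (184,222), orange look-alikes at (217,202) and (151,241), the printer at about (279,203), blue at (379,231), the stapler at (136,174) and the glue stick at (353,170). Next I'll enlarge the region around the yellow cassette and the printer.

```bash
python3 - <<'E'
from h import *
z=np.load("top0.npz");P=z["P"];px=z["px"]
cr=px[140:250,165:325][:,:,::-1]
cr=cv2.convertScaleAbs(cv2.resize(cr,None,fx=5,fy=5,interpolation=cv2.INTER_CUBIC),alpha=1.7)
cv2.imwrite("pics/crop1.png",cr)
for n,(u,v) in dict(yel=(184,222),or1=(217,202),glue=(353,170),blue=(379,231)).items(): print(n,P[v,u].round(3))
# printer deck points z 0.055-0.07
m=(abs(P[...,2]-.062)<.006)&(P[...,1]>-.2)&(P[...,1]<.15)&(P[...,0]>.35)&(P[...,0]<.75)
r=cv2.minAreaRect((P[m][:,:2]*1000).astype(np.float32));print(m.sum(),r)
# yellow cluster
g=P[208:236,170:198].reshape(-1,3)
for lo,hi in((.018,.03),(.038,.056)):
    q=g[(g[:,2]>lo)&(g[:,2]<hi)];print(len(q),q.mean(0),cv2.minAreaRect((q[:,:2]*1000).astype(np.float32)))
E
```

```text
yel [0.521 0.256 0.036]
or1 [0.584 0.156 0.051]
glue [ 0.686 -0.244  0.09 ]
blue [ 0.51  -0.333  0.047]
3181 ((595.9118041992188, -29.31024169921875), (194.9169464111328, 190.83238220214844), 77.94049835205078)
230 [0.52171781 0.26142979 0.02431724] ((520.7403564453125, 261.8789978027344), (64.19513702392578, 46.611080169677734), 19.797348022460938)
59 [0.52272439 0.26251875 0.04702547] ((522.4020385742188, 263.37286376953125), (39.55805206298828, 13.26691722869873), 19.85409927368164)
```

View pics/crop1.png

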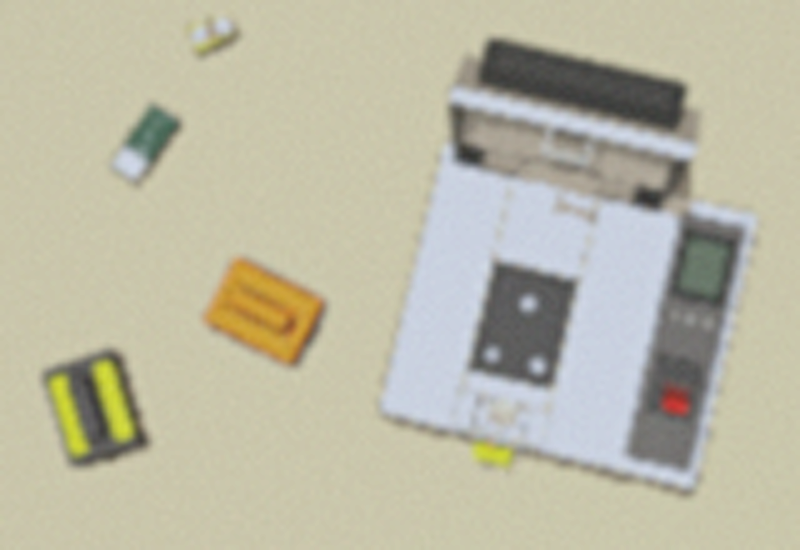

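The crop shows yellow, its mouth end still unclear, around (95,408). The printer is yawed about -12° with its front towards the robot, the bay is at (523,325) and the switch at (675,400). Next I'll go above yellow.

```bash
cat >> h.py <<'E'
def rel(p, yaw, s=None, tilt=0):
    """tool-frame shift (mm) & turn (deg) to tool-down pose: tool y axis at heading yaw(deg)"""
    s=s or status.sense()
    R0=R.from_rotvec(s["orientation"]); y=np.radians(yaw)
    Y=np.array([np.cos(y),np.sin(y),0]);Z=np.array([0,0,-1.]);X=np.cross(Y,Z)
    Rt=R.from_matrix(np.stack([X,Y,Z],1))*R.from_euler('x',tilt,degrees=True)
    return (R0.inv().apply(np.array(p)-s["eef_pos"])*1000).round(1),(R0.inv()*Rt).as_rotvec(degrees=True).round(2)
E
python3 - <<'E'
from h import *
print(rel([.521,.262,.22],109.8))
z=optics.camera("wrist");print(z["hand_eye"].round(3),z["fx"],z["cx"],z["cy"])
E
```

```text
(array([-403.9, -228.8,   18.3]), array([-8.000e-02, -2.000e-02, -3.926e+01]))
[[ 0.001  0.962  0.274  0.07 ]
 [ 1.    -0.001 -0.002  0.001]
 [-0.001  0.274 -0.962 -0.146]
 [ 0.     0.     0.     1.   ]] 312.8616710766416 261.8939198223203 191.4604270424346
```

Emit:
step_arm(deltas=[[-1,[-0.404,-0.229,0.018],[0,0,-39.3]],[-1,[-0.404,-0.229,0.018],[0,0,-39.3]],[-1,[-0.404,-0.229,0.018],[0,0,-39.3]],[-1,[-0.404,-0.229,0.018],[0,0,-39.3]],[-1,[-0.404,-0.229,0.018],[0,0,-39.3]],[-1,[-0.404,-0.229,0.018],[0,0,-39.3]],[-1,[-0.404,-0.229,0.018],[0,0,-39.3]],[-1,[-0.404,-0.229,0.018],[0,0,-39.3]],[-1,[-0.404,-0.229,0.018],[0,0,-39.3]],[-1,[-0.404,-0.229,0.018],[0,0,-39.3]],[-1,[-0.404,-0.229,0.018],[0,0,-39.3]],[-1,[-0.404,-0.229,0.018],[0,0,-39.3]]])

```text
time_s: 1.35
eef_pos: [0.5202, 0.2637, 0.2205]
orientation: [0.543, -3.093, -0.002]
ft_force: [-0.4, 0.1, -0.2]
width: 0.0883
grasp_force: 0.0
```

```bash
python3 - <<'E'
from h import *
s=status.sense();print(s)
c=shot("wrist");P=c["P"];px=c["pixels"]
cv2.imwrite("pics/w1.png",cv2.convertScaleAbs(px[:,:,::-1],alpha=1.5))
for lo,hi in((.018,.03),(.038,.056)):
    m=((P[...,2]>lo)&(P[...,2]<hi)&(np.hypot(P[...,0]-.521,P[...,1]-.262)<.055)); q=P[m]
    v,u=np.nonzero(m); print(len(q),q.mean(0),cv2.minAreaRect((q[:,:2]*1000).astype(np.float32)),u.mean(),v.mean())
print(rel([.521,.262,.22],109.8))
E
```

```text
{'time_s': 1.35, 'joints': array([-0.51224803,  0.44373045, -0.04416432,  1.7362929 ,  0.02153419,
        0.96252707,  1.35363701]), 'qvel': array([-0.02551539, -0.00601668, -0.02120283,  0.00306315, -0.00305673,
        0.00025016,  0.00233304]), 'tau': array([ 2.23938435e+00, -5.02173221e+01,  1.82012256e+00, -2.35895151e+01,
        1.81763526e-01,  8.27530003e-02,  3.73379805e-02]), 'eef_pos': array([0.52015182, 0.26370425, 0.22052327]), 'orientation': array([ 5.42636711e-01, -3.09344766e+00, -1.60025261e-03]), 'ft_force': array([-0.36720103,  0.09792284, -0.23828441]), 'wrist_torque': array([ 0.08752763, -0.01797454, -0.00480664]), 'grasp_force': 0.0, 'width': 0.08827397004315639}
1757 [0.52126672 0.26343926 0.02391534] ((523.1691284179688, 263.834716796875), (62.821224212646484, 46.36210250854492), 21.070085525512695) 260.7569721115538 167.8651109846329
441 [0.52292242 0.2639125  0.04727664] ((523.906982421875, 264.5827331542969), (39.58026885986328, 12.643369674682617), 19.530879974365234) 260.6145124716553 174.14965986394557
(array([-0.3, -2.8,  0.6]), array([ 0.08, -0.04,  0.2 ]))
```

View pics/w1.png

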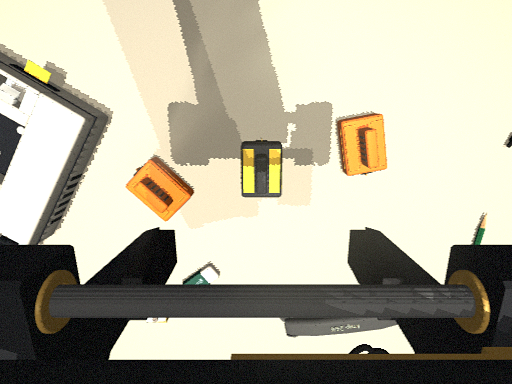

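Yellow stands at (261,168) with the mouth end seemingly at the top, towards the robot. An enlarged crop should confirm that.

```bash
python3 - <<'E'
from h import *
a=cv2.imread("pics/w1.png")[125:210,120:400]
cv2.imwrite("pics/w1c.png",cv2.resize(a[:,90:190],None,fx=7,fy=7,interpolation=cv2.INTER_CUBIC)[:, :])
# printer fit from top: deck points only, excluding lid
z=np.load("top0.npz");P=z["P"]
ps=np.radians(-12.); 
m=(abs(P[...,2]-.062)<.004)&(P[...,1]>-.2)&(P[...,1]<.15)&(P[...,0]>.35)&(P[...,0]<.75)
q=P[m][:,:2]; 
for a in(-13,-12.5,-12,-11.5,-11):
    t=np.radians(a);l=q@np.array([[np.cos(t),-np.sin(t)],[np.sin(t),np.cos(t)]])
    print(a,np.percentile(l,[.3,1,99,99.7],axis=0).round(4).T.tolist())
# bay floor
b=(abs(P[...,2]-.0435)<.004)&(np.hypot(P[...,0]-.58,P[...,1]+.01)<.05)
q=P[b];print(len(q),q.mean(0),cv2.minAreaRect((q[:,:2]*1000).astype(np.float32)))
E
```

```text
-13 [[0.4921, 0.4935, 0.6763, 0.6799], [0.0084, 0.0098, 0.201, 0.2021]]
-12.5 [[0.4931, 0.4945, 0.6774, 0.6813], [0.0036, 0.0048, 0.1959, 0.1972]]
-12 [[0.4941, 0.4952, 0.6783, 0.6824], [-0.0014, -0.0002, 0.1909, 0.1922]]
-11.5 [[0.4949, 0.4961, 0.6793, 0.6837], [-0.0067, -0.0052, 0.1858, 0.1871]]
-11 [[0.4954, 0.4967, 0.6802, 0.6843], [-0.0117, -0.0103, 0.1807, 0.1823]]
318 [ 5.78869216e-01 -4.88236996e-05  4.38900746e-02] ((578.7631225585938, -0.18358993530273438), (50.65327453613281, 66.76109313964844), 77.57331848144531)
```

View pics/w1c.png

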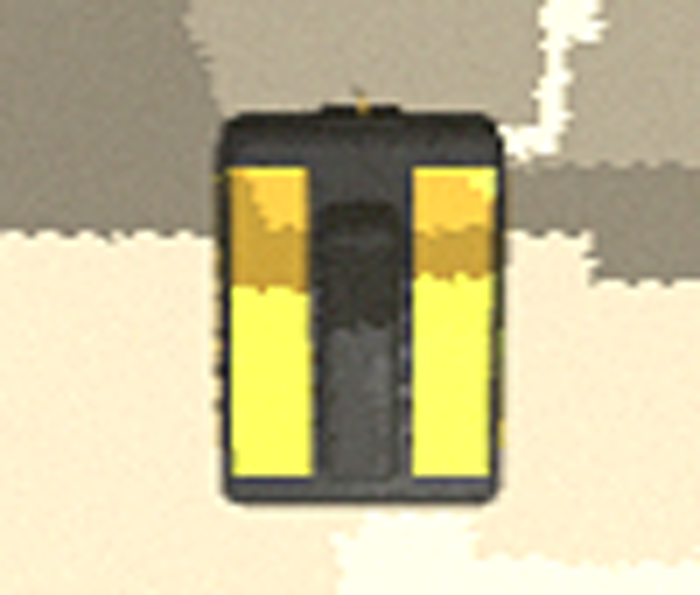

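The small protrusion at (360,105) marks the mouth on the robot side, so the cassette's yaw is about 19.7° and no half turn is needed. Descending to grasp.

```bash
python3 - <<'E'
from h import *
print(rel([.523,.264,.06],109.7),rel([.523,.264,.028],109.7))
E
```

```text
(array([ -3. ,  -1.8, 160.6]), array([ 0.08, -0.04,  0.3 ])) (array([ -3. ,  -1.8, 192.6]), array([ 0.08, -0.04,  0.3 ]))
```

Emit:
step_arm(deltas=[[-1,[-0.003,0.001,0.05],[0,0,0]],[-1,[-0.003,0.001,0.1],[0,0,0]],[-1,[-0.003,0.001,0.14],[0,0,0]],[-1,[-0.003,0.001,0.17],[0,0,0]],[-1,[-0.003,0.001,0.185],[0,0,0]],[-1,[-0.003,0.001,0.191],[0,0,0]],[-1,[-0.003,0.001,0.192],[0,0,0]],[-1,[-0.003,0.001,0.192],[0,0,0]],[-1,[-0.003,0.001,0.192],[0,0,0]],[-1,[-0.003,0.001,0.192],[0,0,0]]])

```text
time_s: 2.4
eef_pos: [0.5245, 0.2646, 0.0299]
orientation: [-0.54, 3.093, 0.001]
ft_force: [0.3, 0.4, 0.3]
width: 0.0883
grasp_force: 0.0
```

Emit:
step_arm(deltas=[[1,[0,0,0],[0,0,0]],[1,[0,0,0],[0,0,0]],[1,[0,0,0],[0,0,0]],[1,[0,0,0],[0,0,0]],[1,[0,0,0],[0,0,0]],[1,[0,0,0],[0,0,0]],[1,[0,0,0],[0,0,0]],[1,[0,0,0],[0,0,0]],[1,[0,0,0],[0,0,0]],[1,[0,0,0],[0,0,0]],[1,[0,0,0],[0,0,0]],[1,[0,0,0],[0,0,0]]], squeeze=15)

```text
time_s: 3.6
eef_pos: [0.5237, 0.2642, 0.0287]
orientation: [0.541, -3.095, 0.0]
ft_force: [0.0, 1.0, 0.2]
width: 0.0115
grasp_force: 15.0
```

```bash
python3 - <<'E'
from h import *
print(rel([.579,0,.15],77.7))
E
```

```text
(array([  37.6, -267.3, -121.3]), array([-0.  , -0.  , 32.13]))
```

Emit:
step_arm(deltas=[[1,[0,0,-0.05],[0,0,0]],[1,[0,0,-0.1],[0,0,0]],[1,[0,0,-0.121],[0,0,0]],[1,[0.006,-0.04,-0.121],[0,0,7]],[1,[0.012,-0.085,-0.121],[0,0,14]],[1,[0.018,-0.13,-0.121],[0,0,20]],[1,[0.024,-0.175,-0.121],[0,0,26]],[1,[0.03,-0.22,-0.121],[0,0,30]],[1,[0.036,-0.255,-0.121],[0,0,32.1]],[1,[0.038,-0.267,-0.121],[0,0,32.1]],[1,[0.038,-0.267,-0.121],[0,0,32.1]],[1,[0.038,-0.267,-0.121],[0,0,32.1]]])

```text
time_s: 4.8
eef_pos: [0.5782, 0.0022, 0.1495]
orientation: [-0.332, -3.123, -0.002]
ft_force: [1.0, 0.3, -1.5]
width: 0.0121
grasp_force: 15.0
```

Emit:
step_arm(deltas=[[1,[0,0,0],[0,0,0]],[1,[0,0,0],[0,0,0]],[1,[0,0,0],[0,0,0]]])

```text
time_s: 5.1
eef_pos: [0.5784, 0.0015, 0.1497]
orientation: [-0.333, -3.124, -0.001]
ft_force: [-0.3, 0.4, -1.2]
width: 0.012
grasp_force: 15.0
```

```bash
python3 - <<'E'
from h import *
s=status.sense();print(s["eef_pos"],s["joints"],s["width"],rel([.579,0,.15],77.7))
c=shot("wrist");P=c["P"];px=c["pixels"];np.savez("w2.npz",P=P,px=px,T=c["T"])
cv2.imwrite("pics/w2.png",cv2.convertScaleAbs(px[:,:,::-1],alpha=1.4))
t=np.radians(-12.3);M=np.array([[np.cos(t),-np.sin(t)],[np.sin(t),np.cos(t)]])
def rect(n,m): 
    q=P[m]; print(n,len(q),q.mean(0).round(4),cv2.minAreaRect((q[:,:2]*1000).astype(np.float32)))
near=np.hypot(P[...,0]-.579,P[...,1])<.06
rect("box",near&(P[...,2]>.138)&(P[...,2]<.151))
rect("floor",near&(abs(P[...,2]-.0435)<.004))
m=(abs(P[...,2]-.062)<.004)&(np.hypot(P[...,0]-.58,P[...,1])<.25);rect("deck",m)
E
```

```text
[0.57843432 0.00147773 0.1497289 ] [-0.17411338  0.52749123  0.12515958  1.81013863 -0.0874807   0.80938159
  1.35327504] 0.012004178756347038 (array([-0.9, -1.3, -0.3]), array([ 0.02, -0.01,  0.15]))
box 3920 [0.5583 0.0063 0.1447] ((560.50830078125, 5.923725128173828), (47.10392379760742, 32.2193717956543), 77.27974700927734)
floor 1552 [0.5509 0.0079 0.0434] ((543.5953369140625, 9.250799179077148), (51.25765609741211, 46.043357849121094), 77.93952941894531)
deck 26241 [ 0.5504 -0.0219  0.0619] ((602.327392578125, -28.415557861328125), (194.93394470214844, 198.49615478515625), 78.14176940917969)
```

View pics/w2.png

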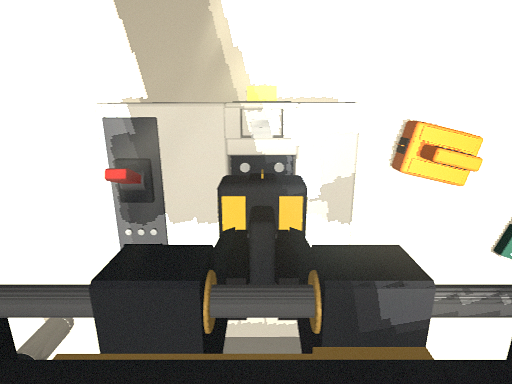

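The view shows the held cassette at (262,205) with its mouth to the front, the bay's front at (262,165) and the switch at (117,175). Next I'll compare the edges.

```bash
python3 - <<'E'
from h import *
z=np.load("w2.npz");P=z["P"]
def fr(a):
    t=np.radians(a);return np.array([[np.cos(t),-np.sin(t)],[np.sin(t),np.cos(t)]])
near=np.hypot(P[...,0]-.579,P[...,1])<.07
m1=near&(P[...,2]>.142)&(P[...,2]<.149);m2=near&(abs(P[...,2]-.0435)<.003)
m3=(abs(P[...,2]-.062)<.003)&(np.hypot(P[...,0]-.58,P[...,1])<.25)
for a in(-11.6,-12,-12.4):
    print(a)
    for n,m in(("box",m1),("floor",m2),("deck",m3)):
        l=P[m][:,:2]@fr(a);print(n,np.percentile(l,[.5,2,98,99.5],axis=0).T.round(4).tolist())
# straight-line fits: deck front edge
q=P[m3][:,:2]@fr(-12)
def edge(q,ax,side,lo,hi):
    o=1-ax;b=np.linspace(lo,hi,25);X=[];Y=[]
    for i in range(24):
        s=q[(q[:,o]>b[i])&(q[:,o]<b[i+1])]
        if len(s)>5: X.append((b[i]+b[i+1])/2);Y.append(np.percentile(s[:,ax],side))
    p=np.polyfit(X,Y,1);print(ax,side,"slope deg",np.degrees(np.arctan(p[0])).round(2),"mid",np.median(Y).round(4))
edge(q,0,1,.0,.18);edge(q,1,1,.51,.6);edge(q,1,99,.51,.6)
q=P[m2][:,:2]@fr(-12);print("floor");edge(q,0,2,.105,.14)
q=P[m1][:,:2]@fr(-12);print("box");edge(q,0,2,.105,.14)
print("tcp",status.sense()["eef_pos"][:2]@fr(-12))
E
```

```text
-11.6
box [[0.5357, 0.536, 0.5593, 0.5613], [0.0959, 0.0965, 0.1402, 0.1409]]
floor [[0.5015, 0.5017, 0.553, 0.5535], [0.0928, 0.094, 0.1425, 0.1434]]
deck [[0.4969, 0.498, 0.6049, 0.6074], [-0.0025, -0.0001, 0.187, 0.1893]]
-12
box [[0.5348, 0.5352, 0.5585, 0.5603], [0.0997, 0.1004, 0.144, 0.1448]]
floor [[0.5007, 0.5008, 0.552, 0.5527], [0.0966, 0.0978, 0.1463, 0.1472]]
deck [[0.4962, 0.4975, 0.6043, 0.6067], [0.0013, 0.0037, 0.1908, 0.1931]]
-12.4
box [[0.5339, 0.5343, 0.5576, 0.5594], [0.1035, 0.1042, 0.1478, 0.1486]]
floor [[0.4998, 0.5, 0.5512, 0.5518], [0.1004, 0.1017, 0.1501, 0.151]]
deck [[0.4955, 0.4966, 0.6038, 0.606], [0.0052, 0.0076, 0.1946, 0.1969]]
0 1 slope deg -0.16 mid 0.4968
1 1 slope deg -2.38 mid 0.0024
1 99 slope deg 0.61 mid 0.1924
floor
0 2 slope deg 3.41 mid 0.5012
box
0 2 slope deg -0.16 mid 0.5352
tcp [0.56560652 0.12134882]
```

```bash
python3 - <<'E'
from h import *
z=np.load("w2.npz");P=z["P"];px=z["px"]
t=np.radians(-12);M=np.array([[np.cos(t),-np.sin(t)],[np.sin(t),np.cos(t)]])
for v in range(96,178,3):
    print(v,[( (P[v,u,:2]@M*1000).round(1).tolist(),round(float(P[v,u,2])*1000,1),int(px[v,u].mean())) for u in(235,262,290)])
v=166
print([( u,(P[v,u,:2]@M*1000).round(1)[1],round(float(P[v,u,2])*1000,1)) for u in list(range(222,236,2))+list(range(288,304,2))])
E
```

```text
96 [([490.2, 98.4], -0.4, 141), ([490.8, 122.8], 31.0, 201), ([490.3, 148.1], 0.7, 236)]
99 [([492.8, 98.3], -0.6, 140), ([493.1, 122.8], 30.6, 190), ([492.9, 148.2], -0.7, 168)]
102 [([495.5, 101.7], 41.4, 89), ([495.5, 122.7], 42.6, 98), ([495.5, 144.5], 42.5, 101)]
105 [([497.6, 103.2], 61.2, 156), ([497.6, 122.7], 61.9, 192), ([497.6, 142.9], 61.6, 244)]
108 [([499.7, 103.2], 61.7, 160), ([499.7, 122.7], 60.4, 136), ([499.7, 143.0], 61.1, 246)]
111 [([501.7, 103.3], 63.1, 159), ([502.3, 122.7], 42.8, 195), ([501.8, 142.9], 61.8, 245)]
114 [([503.9, 103.0], 61.1, 157), ([504.5, 122.7], 43.1, 198), ([503.9, 143.0], 61.8, 245)]
117 [([506.0, 103.0], 61.3, 158), ([506.8, 122.7], 42.8, 196), ([506.0, 143.0], 61.8, 245)]
120 [([508.1, 103.0], 61.4, 158), ([508.4, 122.7], 57.0, 163), ([508.2, 143.1], 61.5, 245)]
123 [([510.2, 103.0], 62.5, 153), ([510.5, 122.7], 58.0, 159), ([510.3, 143.1], 62.4, 245)]
126 [([512.4, 102.9], 62.3, 155), ([512.5, 122.7], 60.4, 165), ([512.5, 143.2], 61.8, 245)]
129 [([514.6, 102.8], 61.1, 155), ([514.7, 122.7], 60.6, 174), ([514.5, 143.1], 63.7, 245)]
132
[... 1225 characters left out ...]
], 132.8, 73), ([550.0, 145.7], 43.7, 80)]
174 [([552.5, 100.4], 43.8, 41), ([531.2, 122.5], 138.1, 110), ([552.8, 145.8], 42.6, 68)]
177 [([534.7, 107.8], 129.8, 33), ([532.7, 122.5], 138.7, 110), ([534.9, 137.8], 129.3, 46)]
[(222, np.float64(92.2), 61.3), (224, np.float64(94.0), 63.0), (226, np.float64(95.1), 60.0), (228, np.float64(96.5), 58.5), (230, np.float64(96.6), 44.6), (232, np.float64(98.1), 43.4), (234, np.float64(99.7), 42.5), (288, np.float64(144.0), 43.4), (290, np.float64(145.5), 44.2), (292, np.float64(147.2), 44.0), (294, np.float64(147.7), 55.0), (296, np.float64(148.6), 60.0), (298, np.float64(149.8), 62.9), (300, np.float64(151.6), 61.3), (302, np.float64(153.0), 62.1)]
```

Emit:
step_arm(deltas=[[1,[-0.001,0,0.02],[0,0,0]],[1,[-0.001,0,0.04],[0,0,0]],[1,[-0.001,0,0.054],[0,0,0]],[1,[-0.001,0,0.056],[0,0,0]],[1,[-0.001,0,0.056],[0,0,0]],[1,[-0.001,0,0.056],[0,0,0]],[1,[-0.001,0,0.056],[0,0,0]]])

```text
time_s: 5.85
eef_pos: [0.5802, -0.0, 0.0946]
orientation: [0.336, 3.122, 0.0]
ft_force: [0.2, -0.5, -0.9]
width: 0.0118
grasp_force: 15.0
```

```bash
python3 - <<'E'
from h import *
s=status.sense();print(s["eef_pos"],s["ft_force"],rel([.5795,.0008,.0715],77.85))
c=shot("wrist");P=c["P"];px=c["pixels"]
t=np.radians(-12.16);M=np.array([[np.cos(t),-np.sin(t)],[np.sin(t),np.cos(t)]])
print("tcp",s["eef_pos"][:2]@M)
near=np.hypot(P[...,0]-.579,P[...,1])<.07
m=near&(P[...,2]>.083)&(P[...,2]<.096);l=P[m][:,:2]@M;print("box",np.percentile(l,[.5,2,98,99.5],axis=0).T.round(4).tolist())
for v in range(110,190,4):
    print(v,[( (P[v,u,:2]@M*1000).round(1).tolist(),round(float(P[v,u,2])*1000,1),int(px[v,u].mean())) for u in(240,285)])
for v in (150,158,164):
  print([(u,(P[v,u,:2]@M*1000).round(1)[1],round(float(P[v,u,2])*1000,1)) for u in list(range(206,228,2))+list(range(290,316,2))])
E
```

```text
[ 5.80224090e-01 -3.86779572e-05  9.46079507e-02] [ 0.23075416 -0.49955822 -0.9224016 ] (array([ 0.9,  0.7, 23.1]), array([ 0.02,  0.09, -0.12]))
tcp [0.56721386 0.12218197]
box [[0.535, 0.5359, 0.5603, 0.5627], [0.0999, 0.1008, 0.1446, 0.1455]]
110 [([502.0, 109.6], 43.2, 145), ([502.1, 137.2], 42.0, 240)]
114 [([504.5, 109.5], 41.7, 141), ([504.4, 137.2], 42.6, 180)]
118 [([506.8, 109.5], 42.3, 142), ([506.8, 137.2], 42.8, 200)]
122 [([509.2, 109.5], 43.2, 145), ([509.2, 137.2], 43.0, 243)]
126 [([511.7, 109.3], 41.6, 142), ([511.6, 137.3], 43.0, 239)]
130 [([514.1, 109.3], 42.1, 145), ([514.1, 137.4], 42.3, 176)]
134 [([516.5, 109.4], 43.2, 142), ([516.6, 137.4], 42.7, 199)]
138 [([518.9, 109.3], 43.4, 143), ([519.1, 137.5], 42.0, 247)]
142 [([520.4, 109.8], 51.4, 85), ([520.3, 136.8], 52.5, 94)]
146 [([521.6, 110.4], 60.5, 137), ([521.5, 136.1], 61.6, 237)]
150 [([523.7, 110.4], 61.7, 144), ([523.8, 136.2], 61.3, 238)]
154 [([525.9, 110.4], 62.6, 146), ([526.1, 136.2], 61.5, 184)]
158 [([528.3, 110.3], 61.9, 144), ([528.3, 136.2], 62.0, 182)]
162 [([530.8, 110.2], 61.1, 141), ([5
[... 1975 characters left out ...]
8), (210, np.float64(93.1), 62.9), (212, np.float64(94.1), 61.9), (214, np.float64(95.0), 60.3), (216, np.float64(96.4), 62.0), (218, np.float64(97.5), 61.8), (220, np.float64(98.7), 61.7), (222, np.float64(99.8), 61.3), (224, np.float64(100.9), 61.0), (226, np.float64(102.2), 61.7), (290, np.float64(139.2), 61.6), (292, np.float64(140.4), 61.4), (294, np.float64(141.6), 61.1), (296, np.float64(142.7), 61.4), (298, np.float64(143.9), 61.2), (300, np.float64(145.2), 60.5), (302, np.float64(146.2), 61.6), (304, np.float64(147.4), 61.4), (306, np.float64(148.4), 62.5), (308, np.float64(149.6), 62.1), (310, np.float64(151.0), 60.6), (312, np.float64(151.8), 62.8), (314, np.float64(153.1), 61.9)]
```

Emit:
step_arm(deltas=[[1,[0,0.001,0.003],[0,0,0]],[1,[0,0.001,0.007],[0,0,0]],[1,[0,0.001,0.011],[0,0,0]],[1,[0,0.001,0.015],[0,0,0]],[1,[0,0.001,0.018],[0,0,0]],[1,[0,0.001,0.021],[0,0,0]],[1,[0,0.001,0.0225],[0,0,0]],[1,[0,0.001,0.0225],[0,0,0]],[1,[0,0.001,0.0225],[0,0,0]]])

```text
time_s: 6.8
eef_pos: [0.5796, 0.0009, 0.0717]
orientation: [-0.336, -3.123, -0.0]
ft_force: [-2.9, -0.4, 5.1]
width: 0.012
grasp_force: 15.0
```

Emit:
step_arm(deltas=[[0.3,[0,0,-0.0005],[0,0,0]],[0.3,[0,0,-0.0005],[0,0,0]],[0.3,[0,0,-0.0005],[0,0,0]],[0.3,[0,0,-0.0005],[0,0,0]],[0.3,[0,0,-0.02],[0,0,0]],[0.3,[0,0,-0.05],[0,0,0]],[0.3,[0,0,-0.08],[0,0,0]],[0.3,[0,0,-0.08],[0,0,0]]])

```text
time_s: 7.6
eef_pos: [0.5825, 0.0009, 0.1551]
orientation: [0.335, 3.117, 0.002]
ft_force: [0.8, -0.9, -0.6]
width: 0.0311
grasp_force: 0.0
```

```bash
python3 - <<'E'
from h import *
s=status.sense();print(s["eef_pos"],s["width"],s["joints"])
c=shot("wrist");P=c["P"]
cv2.imwrite("pics/w3.png",cv2.convertScaleAbs(c["pixels"][:,:,::-1],alpha=1.4))
t=np.radians(-12.16);M=np.array([[np.cos(t),-np.sin(t)],[np.sin(t),np.cos(t)]])
near=np.hypot(P[...,0]-.579,P[...,1])<.05
for lo,hi in((.0645,.072),(.086,.1)):
    m=near&(P[...,2]>lo)&(P[...,2]<hi);l=P[m][:,:2]@M
    print(m.sum(),np.median(P[m][:,2]),np.percentile(l,[1,99],axis=0).T.round(4).tolist())
# lid front edge: from scene/top initial
T=np.load("top0.npz")["P"]
m=(T[...,2]>.075)&(np.hypot(T[...,0]-.66,T[...,1]+.02)<.14)
l=T[m][:,:2]@M;z=T[m][:,2];k=z>.19
print("lid",z.max(),len(z),np.percentile(l[k],[1,50,99],axis=0).round(3))
for a in np.arange(.60,.74,.01):
    kk=(l[:,0]>a)&(l[:,0]<a+.01)
    if kk.any():print(round(a,2),kk.sum(),z[kk].min().round(3),z[kk].max().round(3),l[kk,1].min().round(3),l[kk,1].max().round(3))
E
```

```text
[0.58251513 0.00088118 0.15507187] 0.031088826336620787 [-0.17489936  0.52266809  0.12808704  1.80249863 -0.08774883  0.81482304
  1.35244512]
3292 0.06711833733769451 [[0.5363, 0.5959], [0.1013, 0.1456]]
899 0.090470739082891 [[0.5467, 0.5849], [0.1175, 0.1295]]
lid 0.22949013037673938 787 [[0.65  0.058]
 [0.681 0.122]
 [0.701 0.186]]
0.64 10 0.214 0.217 0.111 0.133
0.65 23 0.077 0.217 0.057 0.187
0.66 196 0.076 0.229 0.056 0.189
0.67 165 0.079 0.225 0.058 0.188
0.68 183 0.187 0.225 0.056 0.189
0.69 176 0.17 0.228 0.056 0.188
0.7 24 0.217 0.225 0.078 0.173
```

View pics/w3.png

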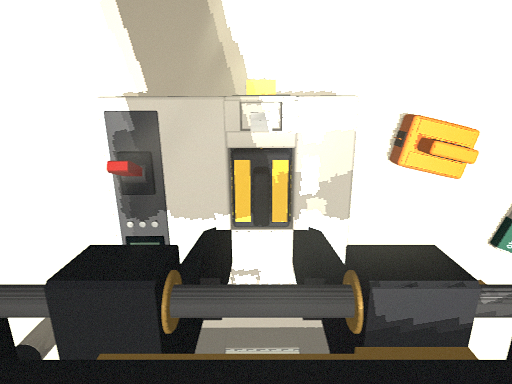

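The cassette is seated (top 67 mm, inside the bay at (262,188)) and the lid is still up. Next I'll close the fingers, go over the lid and come down behind it.

Emit:
step_arm(deltas=[[1,[0,0,-0.05],[0,0,0]],[1,[0,0,-0.095],[0,0,0]],[1,[-0.02,0,-0.11],[0,0,0]],[1,[-0.065,0,-0.11],[0,0,0]],[1,[-0.11,0,-0.11],[0,0,0]],[1,[-0.155,0,-0.11],[0,0,0]],[1,[-0.172,0,-0.11],[0,0,0]],[1,[-0.172,0,-0.11],[0,0,0]],[1,[-0.172,0,-0.075],[0,0,0]],[1,[-0.172,0,-0.04],[0,0,0]],[1,[-0.172,0,-0.035],[0,0,0]],[1,[-0.172,0,-0.035],[0,0,0]]])

```text
time_s: 8.85
eef_pos: [0.7463, -0.0352, 0.1851]
orientation: [-0.335, -3.12, 0.0]
ft_force: [0.0, 0.4, -0.2]
width: 0.0005
grasp_force: 0.0
```

```bash
python3 - <<'E'
from h import *
s=status.sense();print(s["eef_pos"],s["orientation"],s["width"],s["joints"],s["ft_force"])
c=shot("scene","s1.png");P=c["P"]
E
```

```text
[ 0.74633177 -0.03518699  0.18514011] [-3.34880475e-01 -3.12046356e+00  1.76687746e-04] 0.0004960792132780423 [-0.0993925   0.76556461  0.15153029  1.28139272 -0.11748084  1.10639229
  1.42039182] [ 0.03207073  0.37655548 -0.16537109]
```

View pics/s1.png

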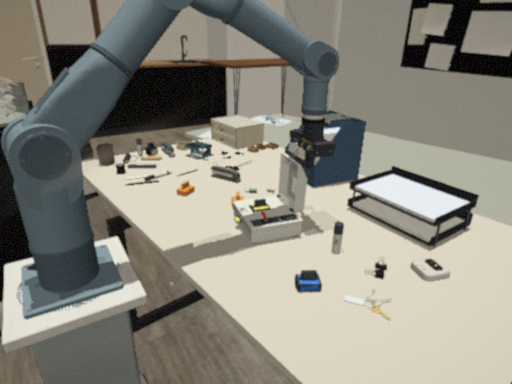

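The gripper is behind the upright lid, at (312,145) in the scene view. Pushing forward.

Emit:
step_arm(deltas=[[1,[0.015,0,-0.005],[0,0,0]],[1,[0.025,0,-0.005],[0,0,0]],[1,[0.037,0,-0.005],[0,0,0]],[1,[0.049,0,-0.005],[0,0,0]],[1,[0.061,0,-0.005],[0,0,0]],[1,[0.073,0,-0.005],[0,0,0]],[1,[0.085,0,-0.005],[0,0,0]],[1,[0.097,0,-0.005],[0,0,0]],[1,[0.109,0,-0.005],[0,0,0]],[1,[0.121,0,-0.005],[0,0,0]],[1,[0.134,0,-0.005],[0,0,0]],[1,[0.134,0,-0.005],[0,0,0]]])

```text
time_s: 10.1
eef_pos: [0.617, -0.0067, 0.1936]
orientation: [0.335, 3.121, 0.001]
ft_force: [0.2, 0.8, -0.6]
width: 0.0004
grasp_force: 0.0
```

```bash
cat >> h.py <<'E'
t_=np.radians(-12.16);M=np.array([[np.cos(t_),-np.sin(t_)],[np.sin(t_),np.cos(t_)]])
def lid(n="top"):
    P=shot(n)["P"]; l=P[...,:2]@M; x=l[...,0]-.658; y=l[...,1]-.1235; z=P[...,2]
    m=(abs(y)<.055)&(x>-.2)&(x<.06)&(z>.07)&(z<.26)
    for a in np.arange(-.2,.06,.02):
        k=m&(x>a)&(x<a+.02)
        if k.any(): print(round(a,2),k.sum(),np.percentile(z[k],[10,50,95]).round(3))
E
python3 - <<'E'
from h import *
s=status.sense();print(s["eef_pos"],s["ft_force"])
lid()
E
```

```text
[ 0.61701085 -0.00668311  0.19364338] [ 0.16547776  0.75454409 -0.5712901 ]
-0.12 8 [0.185 0.188 0.19 ]
-0.1 23 [0.185 0.19  0.204]
-0.08 3 [0.208 0.209 0.209]
```

Emit:
step_arm(deltas=[[1,[0,0,-0.04],[0,0,0]],[1,[0,0,-0.066],[0,0,0]],[1,[0.03,0,-0.066],[0,0,0]],[1,[0.047,0,-0.066],[0,0,0]],[1,[0.047,0,-0.066],[0,0,0]],[1,[0.047,0,-0.066],[0,0,0]],[1,[0.047,0,-0.066],[0,0,0]],[1,[0.047,0,-0.066],[0,0,0]],[1,[0.047,0,-0.066],[0,0,0]],[1,[0.047,0,-0.066],[0,0,0]],[1,[0.047,0,-0.066],[0,0,0]],[1,[0.047,0,-0.066],[0,0,0]]])

```text
time_s: 11.35
eef_pos: [0.571, 0.0028, 0.2572]
orientation: [-0.336, -3.124, 0.0]
ft_force: [-0.2, 0.1, 0.1]
width: 0.0005
grasp_force: 0.0
```

```bash
python3 - <<'E'
from h import *
s=status.sense();print(s["eef_pos"],s["eef_pos"][:2]@M,s["ft_force"])
lid("wrist")
E
```

```text
[0.57097062 0.00282412 0.25716635] [0.55756499 0.12303137] [-0.24722147  0.1280815   0.07652506]
-0.16 2607 [0.092 0.12  0.123]
-0.14 2508 [0.101 0.104 0.107]
-0.12 2579 [0.108 0.112 0.115]
-0.1 2181 [0.11  0.112 0.113]
-0.08 2027 [0.107 0.109 0.11 ]
-0.06 1613 [0.105 0.106 0.108]
-0.04 457 [0.103 0.104 0.106]
```

Emit:
step_arm(deltas=[[1,[0,0,0.05],[0,0,0]],[1,[0,0,0.1],[0,0,0]],[1,[0,0,0.135],[0,0,0]],[1,[0,0,0.145],[0,0,0]],[1,[0,0,0.149],[0,0,0]],[1,[0,0,0.151],[0,0,0]],[1,[0,0,0.153],[0,0,0]],[1,[0,0,0.155],[0,0,0]],[1,[0,0,0.156],[0,0,0]],[1,[0,0,0.157],[0,0,0]]])

```text
time_s: 12.4
eef_pos: [0.5722, 0.0029, 0.1017]
orientation: [0.335, 3.121, 0.001]
ft_force: [0.4, 0.1, 0.5]
width: 0.0005
grasp_force: 0.0
```

Emit:
step_arm(deltas=[[1,[0,0,0.002],[0,0,0]],[1,[0,0,0.003],[0,0,0]],[1,[0,0,0.003],[0,0,0]]])

```text
time_s: 12.7
eef_pos: [0.572, 0.0029, 0.1002]
orientation: [0.336, 3.122, 0.001]
ft_force: [-7.0, -0.3, 25.2]
width: 0.0006
grasp_force: 12.4
```

```bash
python3 - <<'E'
from h import *
s=status.sense();print(s["eef_pos"],s["eef_pos"][:2]@M,s["ft_force"])
lid("wrist")
E
```

```text
[0.57203811 0.00293499 0.10017345] [0.55858516 0.12336461] [-6.97958485 -0.25151212 25.19274085]
-0.18 2229 [0.095 0.101 0.246]
-0.16 8150 [0.083 0.101 0.104]
-0.14 47915 [0.089 0.186 0.201]
-0.12 18362 [0.097 0.123 0.191]
-0.1 573 [0.099 0.145 0.165]
-0.08 6 [0.098 0.099 0.099]
-0.06 832 [0.098 0.099 0.1  ]
-0.04 602 [0.098 0.099 0.1  ]
```

The wrist read 25 N and the lid top is flat at 99–100 mm, so it is shut. Now I'll rise, turn the tool 90° and set it over the grip bar.

```bash
cat >> h.py <<'E'
def W(x,y,z): return np.r_[M@np.array([x,y]),z]
E
python3 - <<'E'
from h import *
print(rel(W(.485,.1235,.18),-12.16), rel(W(.485,.1235,.18),-12.16,tilt=-15))
E
```

```text
(array([ 73.4,   0.1, -80. ]), array([1.400e-01, 4.000e-02, 8.988e+01])) (array([ 73.4,   0.1, -80. ]), array([-11.65, -11.72,  89.32]))
```

Emit:
step_arm(deltas=[[1,[0,0,-0.04],[0,0,0]],[1,[0,0,-0.08],[0,0,0]],[0.45,[0.015,0,-0.08],[0,0,8]],[0.45,[0.03,0,-0.08],[0,0,16]],[0.45,[0.045,0,-0.08],[0,0,24]],[0.45,[0.06,0,-0.08],[0,0,32]],[0.45,[0.073,0,-0.08],[0,0,40]],[0.45,[0.073,0,-0.08],[0,0,48]],[0.45,[0.073,0,-0.08],[0,0,56]],[0.45,[0.073,0,-0.08],[0,0,64]],[0.45,[0.073,0,-0.08],[0,0,72]],[0.45,[0.073,0,-0.08],[0,0,80]]])

```text
time_s: 13.95
eef_pos: [0.4999, 0.0185, 0.1776]
orientation: [2.271, 2.17, 0.001]
ft_force: [0.9, -0.6, 0.2]
width: 0.0241
grasp_force: 0.0
```

Emit:
step_arm(deltas=[[0.45,[0,0,0],[0,0,8]],[0.45,[0,0,0],[0,0,10]],[0.45,[0,0,0],[0,0,10]],[0.45,[0,0,0],[0,0,10]]])

```text
time_s: 14.35
eef_pos: [0.4998, 0.0185, 0.1774]
orientation: [2.445, 1.973, 0.001]
ft_force: [0.4, 0.1, 0.9]
width: 0.0244
grasp_force: 0.0
```

```bash
python3 - <<'E'
from h import *
s=status.sense();print(s["joints"],s["eef_pos"],s["width"],rel(W(.485,.1235,.18),-12.16),rel(W(.485,.1235,.18),-12.16,tilt=-25))
c=shot("wrist","w4.png");P=c["P"]
l=P[...,:2]@M; z=P[...,2]
m=(l[...,0]>.47)&(l[...,0]<.6)&(abs(l[...,1]-.1235)<.07)
for a in np.arange(.47,.6,.005):
    k=m&(l[...,0]>a)&(l[...,0]<a+.005)
    if k.sum()>5: print(round(a,3),k.sum(),np.percentile(z[k],[5,50,95]).round(4))
E
```

```text
[-0.53868296  0.4011963   0.51246127  2.00737526 -0.27085784  0.79814006
 -0.08216318] [0.4997851  0.01847352 0.1774191 ] 0.024414176952555527 (array([ 0.2,  0.3, -2.6]), array([ 0.03, -0.01, -0.03])) (array([ 0.2,  0.3, -2.6]), array([-2.497e+01, -1.000e-02, -3.000e-02]))
0.47 2810 [-0.0011  0.2554  0.2785]
0.475 2092 [-0.0012  0.2584  0.2787]
0.48 2121 [-0.0011  0.2584  0.2787]
0.485 2104 [-0.0011  0.2584  0.2787]
0.49 2273 [-0.0011  0.2581  0.2786]
0.495 3567 [0.0597 0.1991 0.2782]
0.5 5050 [0.1019 0.2532 0.2776]
0.505 4943 [0.0949 0.2638 0.2777]
0.51 4090 [0.0854 0.2647 0.278 ]
0.515 4038 [0.0823 0.2647 0.278 ]
0.52 4091 [0.0849 0.2647 0.278 ]
0.525 3246 [0.0875 0.2645 0.2782]
0.53 1344 [0.0897 0.0921 0.2757]
0.535 1783 [0.0926 0.0954 0.2591]
0.54 1816 [0.0955 0.0983 0.2591]
0.545 1129 [0.0981 0.0996 0.2561]
0.55 948 [0.0983 0.0996 0.1007]
0.555 949 [0.0983 0.0996 0.1007]
0.56 1035 [0.0983 0.0997 0.2423]
0.565 934 [0.0978 0.0993 0.1006]
0.57 945 [0.0979 0.0992 0.1004]
0.575 947 [0.0976 0.0991 0.1006]
0.58 964 [0.0978 0.0992 0.1005]
0.585 959 [0.0976 0.0992 0.1005]
0.59 945 [0.0976 0.0992 0.1006]
0.595 956 [0.0977 0.0991 0.1005]
```

Emit:
step_arm(deltas=[[0.45,[0,0,0],[-6,0,0]],[0.45,[0,0,0],[-12,0,0]],[0.45,[0,0,0],[-18,0,0]],[0.45,[0,0,0],[-24,0,0]],[0.45,[0,0,0],[-30,0,0]],[0.45,[0,0,0],[-30,0,0]],[0.45,[0,0,0],[-30,0,0]]])

```text
time_s: 15.1
eef_pos: [0.4929, 0.0082, 0.1719]
orientation: [2.14, 1.713, 0.362]
ft_force: [0.3, -0.3, -0.2]
width: 0.0239
grasp_force: 0.0
```

```bash
python3 - <<'E'
from h import *
s=status.sense();print(s["joints"],s["eef_pos"],s["width"],rel(W(.479,.1235,.137),-12.16,tilt=-30),rel(W(.5089,.1235,.0852),-12.16,tilt=-30))
E
```

```text
[-0.69400106  0.23946151  0.48278247  2.36462052  0.62411876  0.20408515
 -1.05664001] [0.49285025 0.0082048  0.17193066] 0.023904850448343038 (array([ 12.8, -16.4,  30.4]), array([-3.83,  2.06,  0.04])) (array([ 14.9, -12.4,  90.1]), array([-3.83,  2.06,  0.04]))
```

```bash
python3 - <<'E'
from h import *
for k in(60,30,0):
    print(k,rel(W(.5059-.342*k/1000,.1235,.0904+.94*k/1000),-12.16,tilt=-20))
E
```

```text
60 (array([12.6, -6.3, 24.5]), array([ 6.17,  2.06, -0.14]))
30 (array([13.6, -9.6, 54.3]), array([ 6.17,  2.06, -0.14]))
0 (array([ 14.7, -12.8,  84.1]), array([ 6.17,  2.06, -0.14]))
```

Emit:
step_arm(deltas=[[0.45,[0.0126,-0.0063,0.0245],[6.2,2.1,0]],[0.45,[0.0126,-0.0063,0.0245],[6.2,2.1,0]],[0.45,[0.0126,-0.0063,0.0245],[6.2,2.1,0]],[0.45,[0.0126,-0.0063,0.0245],[6.2,2.1,0]]])

```text
time_s: 15.5
eef_pos: [0.5006, 0.0165, 0.1468]
orientation: [2.226, 1.785, 0.316]
ft_force: [0.2, -0.4, 0.3]
width: 0.0244
grasp_force: 0.0
```

```bash
python3 - <<'E'
from h import *
s=status.sense();print(s["joints"],s["eef_pos"])
for k in(60,30,0):
    print(k,rel(W(.5059-.342*k/1000,.1235,.0904+.94*k/1000),-12.16,tilt=-20))
E
```

```text
[-0.37432051  0.30232546  0.18007842  2.27817105  0.34809367  0.26202424
 -0.75272983] [0.50063799 0.01650053 0.14679215]
60 (array([ 1.9, -0.5, -0.2]), array([-0.03,  0.07, -0.38]))
30 (array([ 1.9, -0.5, 29.8]), array([-0.03,  0.07, -0.38]))
0 (array([ 2. , -0.5, 59.8]), array([-0.03,  0.07, -0.38]))
```

Emit:
step_arm(deltas=[[0.45,[0.002,0,0.015],[0,0,0]],[0.45,[0.002,0,0.03],[0,0,0]],[0.45,[0.002,0,0.04],[0,0,0]],[0.45,[0.002,0,0.048],[0,0,0]],[0.45,[0.002,0,0.054],[0,0,0]],[0.45,[0.002,0,0.058],[0,0,0]],[0.45,[0.002,0,0.06],[0,0,0]],[0.45,[0.002,0,0.06],[0,0,0]]])

```text
time_s: 16.3
eef_pos: [0.5208, 0.016, 0.0904]
orientation: [2.223, 1.79, 0.316]
ft_force: [0.4, 0.1, 0.1]
width: 0.0243
grasp_force: 0.0
```

```bash
python3 - <<'E'
from h import *
s=status.sense();print(s["joints"],s["eef_pos"],s["ft_force"])
print(rel(W(.5059,.1235,.0904),-12.16,tilt=-20))
c=shot("wrist","w5.png")
E
```

```text
[-0.17611713  0.45258051 -0.03382954  2.24728671  0.90744844  0.19521018
 -1.29210648] [0.52078054 0.01600614 0.0903741 ] [0.40726669 0.11001546 0.12064867]
(array([-1.8,  0.2,  0. ]), array([-0.05,  0.01, -0.14]))
```

View pics/w5.png

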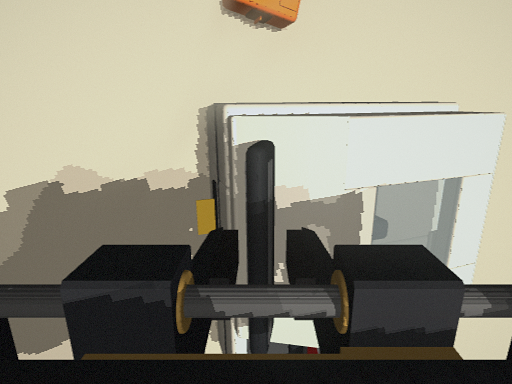

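The bar, at column 262, lies centred between the open fingers. Closing on it.

Emit:
step_arm(deltas=[[1,[0,0,0],[0,0,0]],[1,[0,0,0],[0,0,0]],[1,[0,0,0],[0,0,0]],[1,[0,0,0],[0,0,0]],[1,[0,0,0],[0,0,0]],[1,[0,0,0],[0,0,0]]], squeeze=40)

```text
time_s: 16.95
eef_pos: [0.5197, 0.0161, 0.0899]
orientation: [2.225, 1.791, 0.315]
ft_force: [-6.2, 2.0, 2.1]
width: 0.0108
grasp_force: 39.2
```

Emit:
step_arm(deltas=[[1,[0,0.0003,-0.0009],[0,0,0]],[1,[0,0.0005,-0.0014],[0,0,0]],[1,[0,0.0005,-0.0014],[0,0,0]],[1,[0,0.0005,-0.0014],[0,0,0]]])

```text
time_s: 17.35
eef_pos: [0.52, 0.016, 0.0914]
orientation: [2.225, 1.79, 0.315]
ft_force: [-5.1, 2.6, 0.2]
width: 0.0107
grasp_force: 38.8
```

Emit:
step_arm(deltas=[[1,[0,0.0004,-0.001],[0,0,0]],[1,[0,0.0007,-0.002],[0,0,0]],[1,[0,0.0007,-0.002],[0,0,0]],[1,[0,0.0007,-0.002],[0,0,0]]])

```text
time_s: 17.75
eef_pos: [0.5201, 0.0159, 0.0926]
orientation: [2.226, 1.791, 0.314]
ft_force: [2.8, 3.5, -22.6]
width: 0.0103
grasp_force: 38.1
```

Emit:
step_arm(deltas=[[1,[0,0,0],[0,0,0]],[1,[0,0,0],[0,0,0]],[1,[0,0,0],[0,0,0]],[1,[0,0,0],[0,0,0]]])

```text
time_s: 18.15
eef_pos: [0.5201, 0.0159, 0.0927]
orientation: [2.226, 1.791, 0.314]
ft_force: [4.6, 3.2, -25.0]
width: 0.0106
grasp_force: 38.0
```

```bash
python3 - <<'E'
from h import *
s=status.sense();print(s["joints"],s["eef_pos"],s["ft_force"])
lid("top")
E
```

```text
[-0.15598095  0.4469209  -0.05605173  2.24523682  0.89183685  0.20698674
 -1.2740565 ] [0.52011213 0.01591399 0.09274266] [  4.62464251   3.19388653 -24.99721928]
-0.2 32 [0.249 0.253 0.259]
-0.18 185 [0.172 0.199 0.257]
-0.16 265 [0.089 0.183 0.21 ]
-0.14 297 [0.089 0.097 0.22 ]
-0.12 278 [0.101 0.221 0.226]
-0.1 211 [0.099 0.102 0.215]
-0.08 261 [0.098 0.101 0.105]
-0.06 256 [0.098 0.101 0.105]
-0.04 257 [0.098 0.101 0.105]
-0.02 215 [0.098 0.101 0.105]
-0.0 2 [0.071 0.071 0.071]
```

The catch holds a steady 25 N with the lid flat. Relaxing, opening and backing off.

Emit:
step_arm(deltas=[[1,[0,-0.001,0.0025],[0,0,0]],[1,[0,-0.001,0.0025],[0,0,0]],[0.45,[0,-0.001,0.0025],[0,0,0]],[0.45,[0,-0.001,0.0025],[0,0,0]],[0.45,[0,-0.001,0.0025],[0,0,0]],[0.45,[0,-0.001,0.0025],[0,0,0]],[0.45,[0,-0.001,-0.03],[0,0,0]],[0.45,[0,-0.001,-0.07],[0,0,0]],[0.45,[0,-0.001,-0.07],[0,0,0]],[0.45,[0,-0.001,-0.07],[0,0,0]]])

```text
time_s: 19.2
eef_pos: [0.4977, 0.0202, 0.1603]
orientation: [2.225, 1.786, 0.319]
ft_force: [-0.3, -0.2, 0.2]
width: 0.0241
grasp_force: 0.0
```

```bash
python3 - <<'E'
from h import *
s=status.sense();print(s["joints"],s["eef_pos"],s["ft_force"])
# switch: pivot printer (-28,-74,64); red points
c=shot("top");P=c["P"];px=c["pixels"].astype(int)
l=P[...,:2]@M
m=(px[...,0]>90)&(px[...,1]<60)&(px[...,2]<60)&(abs(l[...,0]-.552)<.06)&(abs(l[...,1]-.027)<.05)
print(m.sum(),l[m].mean(0)-[.58,.101],np.percentile(P[m][:,2],[5,50,95]) if m.any() else 0)
print(rel(W(.50,.03,.2),77.84))
E
```

```text
[ 0.04068592  0.28364836 -0.3032801   2.25375055  0.68412527  0.37392554
 -1.0674067 ] [0.49766985 0.02019195 0.160331  ] [-0.33306675 -0.15869689  0.24607836]
12 [-0.03930598 -0.07726455] [0.07858233 0.09475797 0.09949721]
(array([-94.2,  31.5, -32. ]), array([ 15.72,  15.64, -89.32]))
```

```bash
python3 - <<'E'
from h import *
print(rel(W(.465,.026,.16),-12.16))
E
```

```text
(array([-98.5, -15. ,  -6.3]), array([19.97, -0.05, -0.31]))
```

Emit:
step_arm(deltas=[[1,[-0.03,-0.005,-0.01],[6,0,0]],[1,[-0.06,-0.01,-0.01],[12,0,0]],[1,[-0.09,-0.015,-0.006],[18,0,0]],[1,[-0.0985,-0.015,-0.006],[20,0,0]],[1,[-0.0985,-0.015,-0.006],[20,0,0]],[1,[-0.0985,-0.015,-0.006],[20,0,0]],[1,[-0.0985,-0.015,-0.006],[20,0,0]]])

```text
time_s: 19.95
eef_pos: [0.4594, -0.0704, 0.1591]
orientation: [-2.444, -1.97, -0.0]
ft_force: [0.6, -0.2, -0.0]
width: -0.0001
grasp_force: 0.0
```

```bash
python3 - <<'E'
from h import *
s=status.sense();print(s["joints"],s["eef_pos"],s["ft_force"],s["width"])
print(rel(W(.465,.026,.085),-12.16))
c=shot("wrist");P=c["P"];px=c["pixels"].astype(int);l=P[...,:2]@M-[.58,.101]
m=(px[...,0]>110)&(px[...,1]<60)&(px[...,2]<60)&(abs(l[...,0]+.03)<.06)&(abs(l[...,1]+.074)<.05)
print(m.sum()); 
if m.any(): print(np.percentile(np.c_[l[m],P[m][:,2]],[2,50,98],axis=0).round(4))
E
```

```text
[ 0.45492103  0.38527707 -0.47661204  2.05841417  0.25138667  0.75466616
 -0.39017835] [ 0.45937797 -0.07043895  0.15909594] [ 0.57780175 -0.19874703 -0.0329853 ] -8.452308364605219e-05
(array([-2. ,  1.2, 74.1]), array([-0.1 , -0.1 , -0.08]))
176
[[-0.0421 -0.0801  0.0924]
 [-0.0393 -0.0735  0.0943]
 [-0.0358 -0.0671  0.0962]]
```

Emit:
step_arm(deltas=[[1,[-0.002,0,0.04],[0,0,0]],[1,[-0.002,0,0.07],[0,0,0]],[1,[-0.002,0,0.074],[0,0,0]],[1,[-0.002,0.02,0.074],[0,0,0]],[1,[-0.002,0.04,0.074],[0,0,0]],[1,[-0.002,0.05,0.074],[0,0,0]],[1,[-0.002,0.056,0.074],[0,0,0]],[1,[-0.002,0.06,0.074],[0,0,0]],[1,[-0.002,0.064,0.074],[0,0,0]],[1,[-0.002,0.066,0.074],[0,0,0]]])

```text
time_s: 21.0
eef_pos: [0.522, -0.0874, 0.0857]
orientation: [-2.444, -1.967, 0.003]
ft_force: [-3.8, 1.4, 4.5]
width: 0.0003
grasp_force: 2.4
```

```bash
cat >> h.py <<'E'
def sw():
    s=status.sense();print(s["eef_pos"],s["ft_force"],s["eef_pos"][:2]@M-[.58,.101])
    for n in("wrist","top"):
        c=shot(n);P=c["P"];px=c["pixels"].astype(int);l=P[...,:2]@M-[.58,.101]
        m=(px[...,0]>90)&(px[...,1]<60)&(px[...,2]<60)&(abs(l[...,0]+.03)<.06)&(abs(l[...,1]+.074)<.03)
        if m.any(): print(n,m.sum(),np.percentile(np.c_[l[m],P[m][:,2]],[2,50,98],axis=0).round(4).tolist())
E
python3 -c "
from h import *
sw()"
```

```text
[ 0.5220175  -0.08736406  0.08569878] [-3.77601148  1.41362481  4.52827272] [-0.05129233 -0.07644488]
wrist 75 [[-0.0352, -0.0697, 0.095], [-0.0324, -0.0682, 0.0962], [-0.0296, -0.0665, 0.0974]]
```

Emit:
step_arm(deltas=[[1,[0,0.003,0],[0,0,0]],[1,[0,0.006,0],[0,0,0]],[1,[0,0.009,0],[0,0,0]],[1,[0,0.011,0],[0,0,0]]])

```text
time_s: 21.5
eef_pos: [0.5354, -0.0905, 0.0856]
orientation: [-2.447, -1.967, -0.002]
ft_force: [0.6, 1.2, 0.0]
width: 0.0005
grasp_force: 0.0
```

```bash
python3 -c "
from h import *
sw()"
```

```text
[ 0.53538622 -0.09054336  0.08564128] [0.59051452 1.16408785 0.01550731] [-0.03755387 -0.07673683]
wrist 126 [[-0.0272, -0.0844, 0.0627], [-0.0177, -0.0685, 0.0948], [-0.0091, -0.0666, 0.0963]]
```

The switch has snapped over, with its tip now about 17 mm in front of the printer's origin. Backing away for a final check.

Emit:
step_arm(deltas=[[1,[0,-0.03,0],[0,0,0]],[1,[0,-0.07,0],[0,0,0]],[1,[0,-0.08,-0.03],[0,0,0]],[1,[0,-0.08,-0.08],[0,0,0]],[1,[0,-0.08,-0.12],[0,0,0]],[1,[0,-0.08,-0.12],[0,0,0]],[1,[0,-0.08,-0.12],[0,0,0]],[1,[0,-0.08,-0.12],[0,0,0]]])

```text
time_s: 22.4
eef_pos: [0.4558, -0.0735, 0.2047]
orientation: [-2.446, -1.966, 0.001]
ft_force: [0.1, 0.1, -0.1]
width: 0.0002
grasp_force: 0.0
```

```bash
python3 -c "
from h import *
sw(); lid('top'); print(status.sense()['time_s'])"
```

```text
[ 0.45578625 -0.07351134  0.20472025] [ 0.08085863  0.07303342 -0.10114901] [-0.11895554 -0.07685408]
wrist 414 [[-0.0273, -0.0799, 0.073], [-0.0218, -0.0729, 0.0885], [-0.0132, -0.0664, 0.0956]]
-0.18 51 [0.098 0.101 0.107]
-0.16 256 [0.083 0.095 0.106]
-0.14 264 [0.085 0.091 0.097]
-0.12 265 [0.096 0.1   0.105]
-0.1 262 [0.097 0.1   0.104]
-0.08 261 [0.097 0.1   0.105]
-0.06 259 [0.097 0.1   0.104]
-0.04 258 [0.097 0.1   0.105]
-0.02 207 [0.097 0.1   0.105]
-0.0 1 [0.07 0.07 0.07]
22.55
```

The lid is flat and shut, the switch leans to the rear, and the robot touches nothing. Handing in.

```bash
python3 -c "
from h import *
print(bot.hand_in())"
```

```text
the job is handed in; nothing more can be done
None
```

The yellow cassette is seated mouth to the front, the lid is caught and held under a 25 N tug, the switch is on, and the job was handed in at about 22.6 s; no verdict was returned.

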